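# Clamp a connector barrel in the sloping V-fixture

### The arm

A 7-joint arm with a two-finger parallel gripper is mounted at the origin on the work surface. World frame = base frame: x ahead of the robot, y to its left, z up, the work surface at z = 0. Lengths are in m, angles in rad, forces in N, time in s.
With the tool pointing down it reaches from about 0.425 to 0.875 m from the base axis. Payload 4.7 kg.
Tool frame: the origin (TCP) lies at the very end of the fingers, on their centre line; the grasp point (between the pads) lies 19 mm behind it; z points along the fingers, y is the line along which they close (so a half turn about z gives the same grasp; the last joint's range is limited). The gripper opens to 87 mm and grips with 3 to 60 N. Pads are 19 mm wide; open, the fingers measure 117 mm over their backs; the gripper's body (75 mm by 190 mm) begins 51 mm behind the grasp point.
Start: joints at [-1.181, 0.321, -0.07, 1.45, 0.023, 1.371, -0.057], TCP at [0.239, 0.605, 0.223] pointing down, gripper open.
Joint ranges: [-2.86, 2.86], [-0.3, 2.09], [-1.38, 1.24], [0.06, 2.45], [-1.56, 4.7], [0.09, 2.05], [-2.69, 2.69]. Speed limits (rad/s): [2.57, 2.57, 3.14, 3.14, 3.14, 3.14, 3.14].

### API

Orientations are given as a rotation vector (axis times angle).
In Python, from bench import ctrl, imaging, ticket gives the robot as it stands.
- The arm moves only by the tool jog_arm, never from a script. Its argument "rows" is text: rows parted by semicolons, each of 7 numbers parted by spaces: the shift along the tool's x, y, z in cm, then the turn, a rotation vector about the tool's x, y, z in rad, then the closure, from -1 (fully open) to 1 (shut), so that 0 is half open. A call has 1 to 5 rows; each row shifts and turns the commanded pose from where the row before left it, along the tool's axes as they then stand; what a row does not reach is not made up. A row lasts 1/8 s, in which the tool goes at most 62.5 mm and 10.7 degrees, less where a joint would pass 70% of its speed; a pose out of reach is approached as far as the arm can. A call with a gripper value outside its range is refused whole. The fingers move at their own pace and stop on an object; "force" is the grip in N (left out, the last holds). Time passes only in rows, so rows that do not move let the fingers close. It gives the time, the measured TCP pose, the force, the opening and the grip force at its end, in the units of the state.
- ctrl.get_state(): the state, without advancing time (a new reading comes with each control period).
- imaging.get_image(name): name is "side" or "top"; returns a dict with "img" (400x640x3 uint8, blue, green, red), "vertical_fov" (degrees; the focal length in pixels is half the picture's height over the tangent of half this angle, whatever the lens; pixels are square), "cx", "cy" (the principal point, pixels), "k1" (the pictures are not rectified: a ray, as slopes to the right and down, at radius r is drawn at 1 + k1 r^2 times it, then the intrinsics apply), "origin" and "orientation" of the camera in the world. Camera axes: x right, y down, z forward; pixel columns grow to the right and rows downward; lengths in m; the calibration is good to about 2 mm. A picture is of the moment at which its call begins. There is no depth.
- ticket.close_job(): hands the job in; it is judged then, once.
The state is a dict: "time": time; "joint_positions": joint angles; "qd": joint speeds; "joint_torque": joint torques, N m; "position": TCP position; "tool_rot": TCP orientation; "ft_force": force on the tool from outside, world axes, zero at the start; "torque": the same for the moment, N m; "grip_width": opening from 0.0 (shut) to 1.0 (fully open); "grip_force": force on a finger pad.
Only numpy, scipy, OpenCV 4.12 (cv2) and the standard library are available. Lean on these libraries where they do the work, as an engineer would, in place of code of your own. Each camera call takes 0.05 s, during which the arm holds its last target. There are 200 camera calls.

### The job

Take the connector barrel from its rest and lay it in the two V-saddles of the sloping fixture, letting go of it when it lies down in both and its lower end is right against the end stop; set it down and push it home gently, without dropping or ramming it. Then swing the clamp strap over until it lies on the barrel, and tighten the wing screw on the strap clockwise as far as it goes, taking a fresh grip as needed. Leave the spool, jar and screwdriver alone.

Things in the scene. Friction and masses are not known exactly. Their poses are not given: they have to be found in the camera images.
- barrel_center (a point): Connector barrel: plain aluminium cylinder, 40 mm diameter, 150 mm long, 0.2 to 0.42 kg, ends alike. Point: its centre; x along its axis. Starts level in a low grey rest fixed to the bench, axis 52 mm above the bench. The rest's notched bars, 14 mm wide, are 50 mm either side of the rest's middle (within 6 mm of this point); between them it is free down to a floor 10 mm above the bench.
- barrel: The barrel itself; origin and axes as point barrel_center.
- vee: Upper part of the fixed fixture, sloping 30 degrees. Origin: where the barrel's centre is when home, 105 mm above the bench. x: up the slope along the axis of the V-saddles, away from the robot; y: left, level; z: square out of the slope, leaning towards the robot. Positions 'in vee' are in this frame. Its base plate lies 46 mm below the origin (z = -46 mm).
- saddle_low (a point): Lower V-saddle (90 degrees, 26 mm long), on the barrel's axis line, at (-55, 0, 0) mm in vee. Both saddles' arms reach 32 mm to either side and no higher than 4 mm above the axis. The gap between the saddles, x = -42 to +32 mm in vee, is free for fingers down to the base plate.
- saddle_up (a point): Upper V-saddle, the same, at (45, 0, 0) mm in vee. To its right is the strap's hinge (posts 18 mm wide at y = -45 mm, up to z = 24 mm); to its left a round post of 20 mm at y = +50 mm, up to z = 18 mm, that takes the wing screw.
- stop_face (a point): Middle of the face of the steel end stop, 30 mm wide and 8 mm thick, at (-75, 0, 0) mm in vee: the home barrel's lower end touches it. It reaches 10 mm above the barrel's axis.
- strap (a joint): Clamp strap's angle, rad. 0: closed, underside lying on a barrel that is home; grows as it opens (positive turn about x of vee). Starts at 1.75 to 2.1, leaning away to the right. Stiff hinge (0.3 N m): stays where left. With no barrel it stops at -0.04. Steel bar 26 mm wide, 8 mm thick, 118 mm long; closed, its upper face is at z = 28 mm in vee.
- hinge (a point): Point on the strap's hinge line, at (45, -45, 14) mm in vee; the line is parallel to x of vee.
- strap_handle (a point): Grip point of the strap's handle, a round bar of 12 mm, parallel to the hinge line, standing out on the uphill side of the strap, with an 18 mm ball 17 mm farther out. With the strap closed this point is (53, 65, 10) mm from the hinge point along x, y, z of vee, so at (98, 20, 24) mm in vee; it swings about the hinge line with the strap. The bar can turn in the fingers.
- screw (a joint): Angle of the wing screw, rad; grows as it turns clockwise seen from its head (the strap's outer side). Starts at 0 to 0.6; comes up tight against a stop at 3.0. About 0.06 N m of friction; stays where left.
- wing (a point): Centre of the wing of the wing screw: upright grey plastic plate 48 mm long (x), 10 mm thick (y), 28 mm high (z); z is the screw's axis, outwards. It rides on the strap near its free end, 95 mm from the hinge line; with the strap closed it is at (45, 50, 49) mm in vee, z along z of vee. The strap's upper face is 21 mm below this point.
- spool: Bystander: white wire spool, 80 mm diameter, 60 mm high, standing; origin under its centre.
- jar: Bystander: white jar with black lid, 60 mm diameter, 80 mm high; origin under its centre.
- driver: Bystander: screwdriver, 200 mm, lying; origin under its middle.
Things that resemble listed ones, but are neither listed nor needed, are in the scene too. Of the things shaped like the barrel, the aluminium one is meant.

How it is judged:
On the way, in this order (a step that is already met when the one before it is completed fails the run):
1. the barrel lies in both saddles against the end stop, let go (x of barrel_center in the frame of vee between -0.003 and 0.003 m and y of barrel_center in the frame of vee between -0.0025 and 0.0025 m and z of barrel_center in the frame of vee between -0.0025 and 0.0025 m and angle between the x axis of barrel_center and the x axis of vee, either way round below 0.04 rad and contact force between the fingers and barrel below 0.1 N and linear speed of barrel below 0.01 m/s), for 0.2 s.
2. the strap is swung over onto the barrel (value of joint strap below 0.05 rad), for 0.1 s.
3. the wing screw is tightened fully (value of joint screw above 2.8 rad), for 0.1 s.
At the end, for the whole second after the job is handed in: The barrel lies at rest in both saddles, its centre within 2.5 mm across the slope and 3 mm along it of its home place (against the stop), its axis within 0.04 rad; the strap is closed on it (joint below 0.05 rad) and the wing screw is tight (joint above 2.75 rad) (all of step 1 and value of joint strap below 0.05 rad and value of joint screw above 2.75 rad); the robot touches nothing.
It fails at once if the wire spool was moved more than 30 mm (distance of spool from where it was at the start of the episode above 0.03 m).
It fails at once if the jar was moved more than 30 mm (distance of jar from where it was at the start of the episode above 0.03 m).
It fails at once if the screwdriver was moved more than 30 mm (distance of driver from where it was at the start of the episode above 0.03 m).
It fails at once if the barrel was rammed into the fixture (over 60 N, while the strap is open) (contact force between barrel and vee above 60 N and value of joint strap above 0.5 rad).
It fails at once if the barrel was dropped into the fixture (faster than 0.4 m/s within 30 mm of its home place) (linear speed of barrel above 0.4 m/s and distance between barrel_center and vee below 0.03 m).
It also fails if it takes over 72 s, if anything falls off the work surface, if the arm or the gripper's body presses on something with over 40 N, if the wrist force passes 120 N, or if a joint passes its speed limit or range.

## Working session

There is one attempt and no reset: what is moved stays moved. The work goes in short steps, Python scripts to look and compute and a tool call to move; the robot and the scene stay as the last step left them, time stands still between calls to the robot, and variables do not carry over. Pictures are saved under pics/ and viewed, at most 10 in all, crops included, and the job is handed in when it is done.

Besides the shell and the picture viewer there is one more tool, called as a command line: name --argument value ..., lists and objects as JSON in quotes. jog_arm: Moves the arm, as the interface text tells. Its arguments: {"type":"object","properties":{"rows":{"type":"string"},"force":{"type":"number"}},"required":["rows"]}

```bash
mkdir -p pics; ls
python3 - <<'E'
from bench import ctrl, imaging
import cv2,pickle
s=ctrl.get_state(); print(s)
d={}
for n in("side","top"):
    r=imaging.get_image(n); d[n]=r; cv2.imwrite(f"pics/{n}0.png",r["img"]); print({k:v for k,v in r.items() if k!="img"})
pickle.dump(d,open("p0.pkl","wb"))
E
```

```text
pics
{'time': 0.0, 'joint_positions': array([-1.18089004,  0.32180231, -0.07008843,  1.45170657,  0.02257072,
        1.37080236, -0.05688497]), 'qd': array([ 0.00016455, -0.0017815 , -0.00155908, -0.00136574,  0.00128303,
       -0.00033355, -0.00132869]), 'joint_torque': array([-3.28357073e-04, -4.91296971e+01, -4.04204344e-01, -3.12537789e+01,
       -6.39297324e-02,  4.38735075e-02,  1.73681069e-04]), 'position': array([0.23839006, 0.60409202, 0.22145913]), 'tool_rot': array([-5.86725057e-01, -3.08602030e+00,  2.99975370e-03]), 'ft_force': array([ 0.00804656,  0.22756747, -0.27786589]), 'torque': array([ 0.01106742, -0.00398857, -0.02088294]), 'grip_force': 0.0, 'grip_width': 1.0022706761998488}
{'vertical_fov': 43.50769824796154, 'cx': 325.8914354423142, 'cy': 196.85110824336482, 'k1': 0.0136280710323998, 'origin': array([ 0.1872662 , -1.10766885,  1.12123169]), 'orientation': array([-2.26452711,  0.37114661, -0.17115195])}
{'vertical_fov': 53.46735256834536, 'cx': 321.79891814040764, 'cy': 197.78309342438507, 'k1': -0.07296510143998318, 'origin': array([0.33134817, 0.00182408, 1.34075863]), 'orientation': array([-2.13795736,  2.14466865, -0.20050957])}
```

View pics/side0.png

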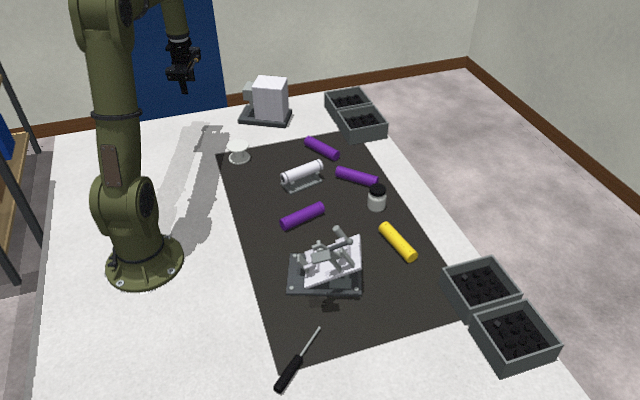

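View pics/top0.png

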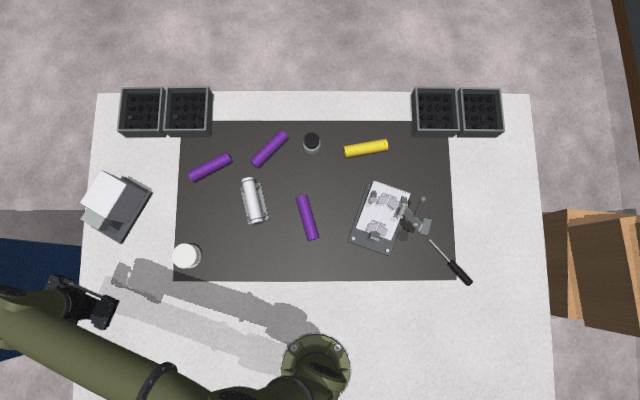

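The top view shows the barrel-shaped things at (210,167), (270,149), (307,217) purple, (366,148) yellow, and (253,200) bare aluminium lying in a grey rest. The last, side (302,174), fits the description. The fixture is at top (383,215), side (328,265). I'll confirm in one enlarged crop.

```bash
cat > h.py <<'E'
import numpy as np, cv2
from scipy.spatial.transform import Rotation as R
def cam(r):
    f=r["img"].shape[0]/2/np.tan(np.radians(r["vertical_fov"])/2)
    return f,R.from_rotvec(r["orientation"]).as_matrix(),np.array(r["origin"])
def ray(r,u,v):
    f,M,o=cam(r); d=np.array([(u-r["cx"])/f,(v-r["cy"])/f]); s=d.copy()
    for _ in range(20): s=d/(1+r["k1"]*(s@s))
    w=M@np.array([s[0],s[1],1]); return o,w/np.linalg.norm(w)
def onz(r,u,v,z):
    o,w=ray(r,u,v); return o+w*(z-o[2])/w[2]
def tri(r1,p1,r2,p2):
    o1,w1=ray(r1,*p1);o2,w2=ray(r2,*p2)
    t=np.linalg.lstsq(np.c_[w1,-w2],o2-o1,rcond=None)[0]
    a=o1+w1*t[0];b=o2+w2*t[1]; return (a+b)/2,np.linalg.norm(a-b)
def proj(r,P):
    f,M,o=cam(r); c=M.T@(np.array(P)-o); s=c[:2]/c[2]; s=s*(1+r["k1"]*(s@s)); return np.array([r["cx"]+f*s[0],r["cy"]+f*s[1]])
E
python3 - <<'E'
import pickle,cv2,numpy as np
d=pickle.load(open("p0.pkl","rb"))
t=d["top"]["img"];s=d["side"]["img"]
c=lambda im,u,v,w,h,k:cv2.resize(im[v:v+h,u:u+w],None,fx=k,fy=k,interpolation=cv2.INTER_CUBIC)
a=np.hstack([c(t,340,170,100,100,4-0),c(s,280,220,100,100,4)])
b=np.hstack([c(t,230,165,50,50+25-25,4),c(s,272,150,60,50,4),c(s,272,150,1,50,4)*0])
b=np.hstack([b,np.zeros((200,800-b.shape[1],3),np.uint8)])
cv2.imwrite("pics/crop1.png",np.vstack([a,b]))
E
```

```text
(no output)
```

View pics/crop1.png

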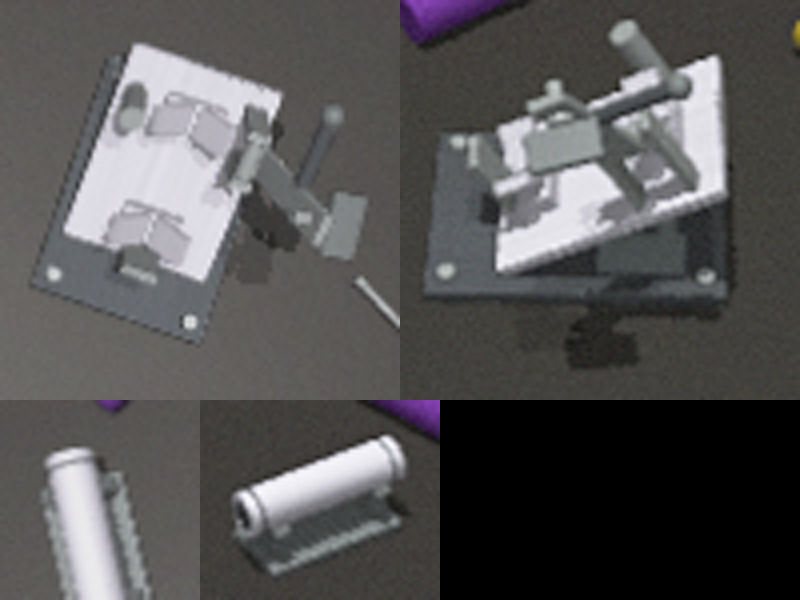

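The crop confirms the bare aluminium cylinder in its grey rest. It also shows the fixture open, with the strap leaning right. Next I'll measure.

Run:
```python
import pickle,cv2,numpy as np
from h import *
d=pickle.load(open("p0.pkl","rb"))
t=d["top"]["img"]
c=t[180:240,350:430].astype(float)
c=np.clip((c/255)**1.3*280,0,255).astype(np.uint8)
cv2.imwrite("pics/crop2.png",cv2.resize(c,None,fx=10,fy=10,interpolation=cv2.INTER_LINEAR))
def big(m,box):
    u0,v0,u1,v1=box; k=np.zeros_like(m);k[v0:v1,u0:u1]=m[v0:v1,u0:u1]
    n,l,st,ce=cv2.connectedComponentsWithStats(k); i=1+np.argmax(st[1:,4]); return (l==i).astype(np.uint8)
T,S=d["top"],d["side"]
for th in (150,175,200):
  for r,n,box,z in((T,"top",(230,165,285,235),.066),(S,"side",(270,150,335,200),.066)):
    g=cv2.cvtColor(r["img"],cv2.COLOR_BGR2GRAY)
    m=big((g>th).astype(np.uint8),box); ct=max(cv2.findContours(m,0,2)[0],key=cv2.contourArea)
    b=cv2.boxPoints(cv2.minAreaRect(ct)); cc=b.mean(0)
    L=sorted([(np.linalg.norm(b[i]-b[(i+1)%4]),i) for i in range(4)])
    e=[(b[i]+b[(i+1)%4])/2 for _,i in L[:2]]
    print(th,n,cc,[x.round(1) for x in e],[l[0].round(1) for l in L], [onz(r,*x,.052+.0).round(4) for x in e],m.sum())
```

```text
150 top [250.14325 199.62077] [array([245. , 177.5], dtype=float32), array([255.3, 221.8], dtype=float32)] [np.float32(13.3), np.float32(13.3), np.float32(45.5), np.float32(45.5)] [array([0.62  , 0.2328, 0.052 ]), array([0.4721, 0.1953, 0.052 ])] 536
150 side [301.86304 169.30136] [array([321.4, 162. ], dtype=float32), array([282.4, 176.6], dtype=float32)] [np.float32(8.9), np.float32(8.9), np.float32(41.7), np.float32(41.7)] [array([0.6255, 0.2333, 0.052 ]), array([0.474 , 0.1974, 0.052 ])] 351
175 top [250.80103 199.3169 ] [array([245.8, 177.3], dtype=float32), array([255.8, 221.4], dtype=float32)] [np.float32(10.7), np.float32(10.7), np.float32(45.2), np.float32(45.2)] [array([0.6206, 0.2304, 0.052 ]), array([0.4736, 0.1934, 0.052 ])] 421
175 side [301.8316  168.87424] [array([320.9, 161.7], dtype=float32), array([282.8, 176.1], dtype=float32)] [np.float32(8.0), np.float32(8.0), np.float32(40.7), np.float32(40.7)] [array([0.6244, 0.2357, 0.052 ]), array([0.4762, 0.1997, 0.052 ])] 307
200 top [250.97563 199.28792] [array([247., 181.], dtype=float32), array([255. , 217.6], dtype=float32)] [np.float32(8.1), np.float32(8.1), np.float32(37.4), np.float32(37.4)] [array([0.6079, 0.2259, 0.052 ]), array([0.4859, 0.1966, 0.052 ])] 300
200 side [301.84378 168.42825] [array([317.8, 162.5], dtype=float32), array([285.9, 174.3], dtype=float32)] [np.float32(6.7), np.float32(6.7), np.float32(34.1), np.float32(34.1)] [array([0.6127, 0.2343, 0.052 ]), array([0.4886, 0.2056, 0.052 ])] 219
```

View pics/crop2.png

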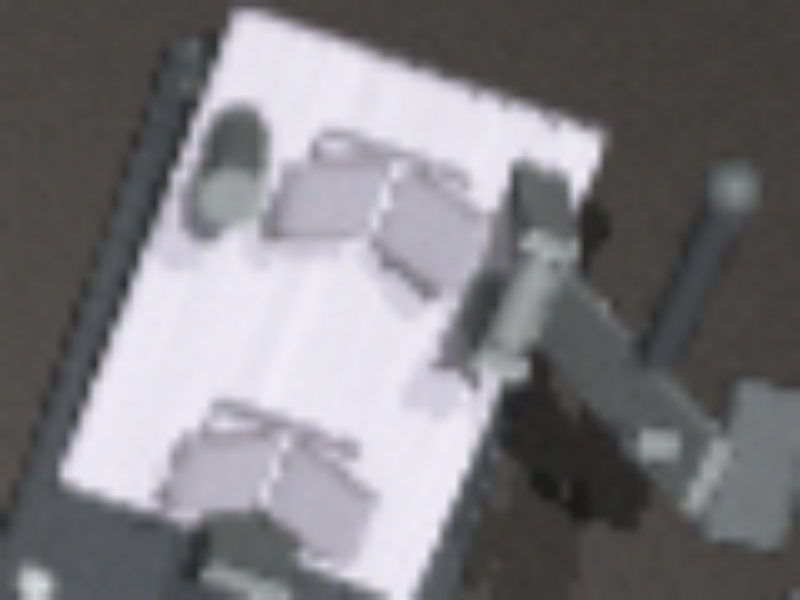

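The enlarged top view shows the saddle creases at about (387,197) and (275,468) in the crop. The post top is at (228,197), the stop's upper edge at (253,560), the handle ball at (735,188), and the wing at about (765,465).

```bash
cat >> h.py <<'E'
def veeM(yaw):
    c,s=np.cos(yaw),np.sin(yaw)
    x=np.array([c*np.cos(np.pi/6),s*np.cos(np.pi/6),.5]); y=np.array([-s,c,0]); return np.c_[x,y,np.cross(x,y)]
E
python3 - <<'E'
import pickle
from h import *
from scipy.optimize import least_squares
d=pickle.load(open("p0.pkl","rb"));T,S=d["top"],d["side"]
P=lambda u,v:(350+(u+.5)/10-.5,180+(v+.5)/10-.5)
h=lambda q:.105+q[0]*.5+q[2]*np.cos(np.pi/6)
pts={"up":((387,197),(.045,0,-.0283)),"low":((275,468),(-.055,0,-.0283)),"post":((228,197),(.045,.05,.018)),"stop":((253,560),(-.075,0,.010))}
W={}
for k,(p,q) in pts.items(): W[k]=onz(T,*P(*p),h(q)); print(k,W[k].round(4))
# axis direction from creases (same-height-offset points), then origin from each
dv=W["up"]-W["low"]; yaw=np.arctan2(dv[1],dv[0]); print("yaw",yaw,"len",np.linalg.norm(dv))
for y in (yaw,): 
  for k,(p,q) in pts.items(): print(k,(W[k]-veeM(y)@q).round(4))
# plate edges yaw: left edge (237,12)->(60,485), right (605,135)->(410,600); on plane z=-46
O=np.mean([W[k]-veeM(yaw)@pts[k][1] for k in pts],0)
for _ in range(3):
  M=veeM(yaw); n=M[:,2]; p0=O-.046*n
  def pl(u,v):
    o,w=ray(T,*P(u,v)); X=o+w*((p0-o)@n)/(w@n); return M.T@(X-O)
  c=[pl(*a) for a in((237,12),(60,485),(605,135),(410,600))]
  print(np.round(c,4)); 
  sl=[np.arctan2(c[0][1]-c[1][1],c[0][0]-c[1][0]),np.arctan2(c[2][1]-c[3][1],c[2][0]-c[3][0])];print(sl, yaw); break
for p in ((735,188),): print("ball ray")
E
```

```text
up [ 0.5373 -0.232   0.103 ]
low [ 0.456  -0.2018  0.053 ]
post [ 0.5308 -0.1753  0.1431]
stop [ 0.4244 -0.1903  0.0762]
yaw -0.3560907317713962 len 0.10011713400531103
up [ 0.4876 -0.2135  0.105 ]
low [ 0.4874 -0.2134  0.105 ]
post [ 0.4852 -0.2117  0.105 ]
stop [ 0.4899 -0.2147  0.105 ]
[[ 0.0805  0.0643 -0.046 ]
 [-0.0944  0.0618 -0.046 ]
 [ 0.0838 -0.0589 -0.046 ]
 [-0.09   -0.0607 -0.046 ]]
[np.float64(0.01434760620162144), np.float64(0.010417518879787993)] -0.3560907317713962
ball ray
```

```bash
cat >> h.py <<'E'
O=np.array([.4875,-.213,.105]); YAW=-.350; V=veeM(YAW)
def tool(xdir,zdir):
    z=np.array(zdir,float);z/=np.linalg.norm(z); x=np.array(xdir,float);x-=z*(x@z);x/=np.linalg.norm(x)
    return np.c_[x,np.cross(z,x),z]
def plan(p,M,n=5,g=-1,start=None):
    from bench import ctrl
    if start is None:
        s=ctrl.get_state(); p0=np.array(s["position"]);M0=R.from_rotvec(s["tool_rot"])
    else: p0,M0=start[0],R.from_matrix(start[1])
    rv=(M0.inv()*R.from_matrix(M)).as_rotvec()
    print("dist",np.linalg.norm(p-p0).round(4),"deg",np.degrees(np.linalg.norm(rv)).round(1))
    st=(p-p0)/n*100
    print("; ".join(" ".join(f"{a:.2f}" for a in (M0*R.from_rotvec(rv*k/n)).inv().apply(st))+" "+" ".join(f"{a:.3f}" for a in rv/n)+f" {g}" for k in range(n)))
E
python3 - <<'E'
from h import *
a=np.radians(194.2); M=tool([np.cos(a),np.sin(a),0],[0,0,-1])
plan(np.array([.526,.2076,.16]),M,10)
E
```

```text
dist 0.4937 deg 35.7
-4.13 -2.63 0.62 -0.000 -0.000 -0.062 -1; -3.96 -2.88 0.62 -0.000 -0.000 -0.062 -1; -3.77 -3.13 0.62 -0.000 -0.000 -0.062 -1; -3.57 -3.36 0.62 -0.000 -0.000 -0.062 -1; -3.35 -3.57 0.62 -0.000 -0.000 -0.062 -1; -3.12 -3.77 0.62 -0.000 -0.000 -0.062 -1; -2.88 -3.96 0.62 -0.000 -0.000 -0.062 -1; -2.63 -4.13 0.62 -0.000 -0.000 -0.062 -1; -2.37 -4.29 0.62 -0.000 -0.000 -0.062 -1; -2.10 -4.43 0.62 -0.000 -0.000 -0.062 -1
```

jog_arm --rows "-4.13 -2.63 0.6 0 0 -0.062 -1; -3.96 -2.88 0.6 0 0 -0.062 -1; -3.77 -3.13 0.6 0 0 -0.062 -1; -3.57 -3.36 0.6 0 0 -0.062 -1; -3.35 -3.57 0.6 0 0 -0.062 -1" --force 50

```text
time: 0.72
position: [0.3829, 0.4047, 0.192]
tool_rot: [-0.1, -3.14, 0.001]
ft_force: [1.3, -0.2, -0.7]
grip_width: 0.999
grip_force: 0.0
```

jog_arm --rows "-3.12 -3.77 0.6 0 0 -0.062 -1; -2.88 -3.96 0.6 0 0 -0.062 -1; -2.63 -4.13 0.6 0 0 -0.062 -1; -2.37 -4.29 0.6 0 0 -0.062 -1; -2.1 -4.43 0.6 0 0 -0.062 -1"

```text
time: 1.35
position: [0.526, 0.2063, 0.1621]
tool_rot: [0.386, -3.117, 0.0]
ft_force: [0.0, 0.2, 0.3]
grip_width: 0.997
grip_force: 0.0
```

jog_arm --rows "0 0 0 0 0 0 -1; 0 0 0 0 0 0 -1"

```text
time: 1.6
position: [0.525, 0.2083, 0.1622]
tool_rot: [0.382, -3.117, -0.001]
ft_force: [-0.1, 0.7, 0.6]
grip_width: 1.002
grip_force: 0.0
```

Run:
```python
from h import *
from bench import imaging,ctrl
a=np.radians(194.2); M=tool([np.cos(a),np.sin(a),0],[0,0,-1])
r=imaging.get_image("top");q=imaging.get_image("side")
c=lambda im,u,v,w,h,k:cv2.resize(im[v:v+h,u:u+w],None,fx=k,fy=k,interpolation=cv2.INTER_CUBIC)
cv2.imwrite("pics/g1.png",np.hstack([c(r["img"],205,150,80,100,5),c(q["img"],262,100,80,100,5)]))
plan(np.array([.526,.2076,.033]),M,5)
```

```text
dist 0.1295 deg 0.1
-0.02 -0.04 2.59 0.000 -0.000 -0.000 -1; -0.02 -0.04 2.59 0.000 -0.000 -0.000 -1; -0.02 -0.04 2.59 0.000 -0.000 -0.000 -1; -0.02 -0.04 2.59 0.000 -0.000 -0.000 -1; -0.02 -0.04 2.59 0.000 -0.000 -0.000 -1
```

View pics/g1.png

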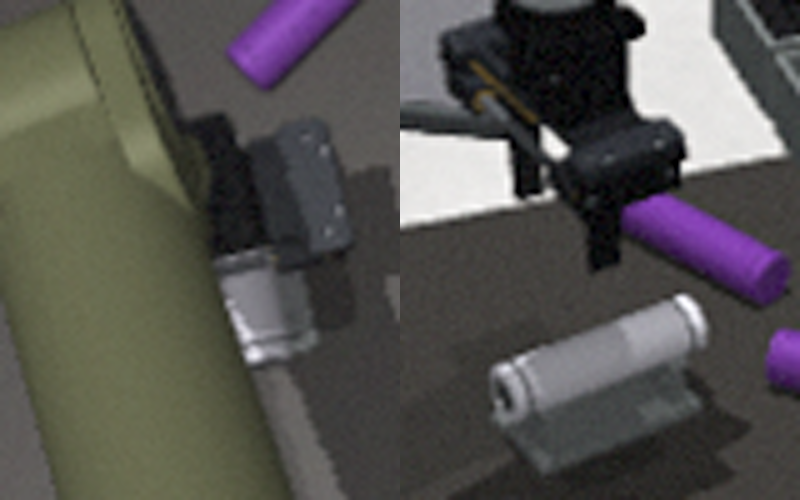

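The gripper is above the barrel, with its fingers on either side of it and square to its axis. It's clear to go down.

jog_arm --rows "0 0 3.5 0 0 0 -1; 0 0 3.5 0 0 0 -1; 0 0 3 0 0 0 -1; 0 0 2 0 0 0 -1; 0 0 0.9 0 0 0 -1"

```text
time: 2.33
position: [0.5241, 0.209, 0.0324]
tool_rot: [0.386, -3.116, 0.0]
ft_force: [0.6, 0.0, 0.0]
grip_width: 1.0
grip_force: 0.0
```

jog_arm --rows "0 0 0 0 0 0 0.2; 0 0 0 0 0 0 0.2; 0 0 0 0 0 0 1; 0 0 0 0 0 0 1; 0 0 0 0 0 0 1" --force 15

```text
time: 2.95
position: [0.5264, 0.2055, 0.034]
tool_rot: [-0.382, 3.117, -0.005]
ft_force: [2.2, -9.3, 2.0]
grip_width: 0.519
grip_force: 4.6
```

jog_arm --rows "0 0 0 0 0 0 1; 0 0 0 0 0 0 1"

```text
time: 3.2
position: [0.5271, 0.2029, 0.034]
tool_rot: [-0.378, 3.118, -0.008]
ft_force: [1.2, -8.3, 4.1]
grip_width: 0.455
grip_force: 15.0
```

The fingers closed off-centre. The opening reads 40 mm, as it should, but there is 8 N of side force. I'll relieve that, firm up the grip and lift.

jog_arm --rows "0 -0.35 0 0 0 0 1; 0 -0.35 0 0 0 0 1; 0 0 0 0 0 0 1; 0 0 0 0 0 0 1" --force 45

```text
time: 3.7
position: [0.5271, 0.2027, 0.034]
tool_rot: [-0.384, 3.117, 0.003]
ft_force: [-2.1, 4.3, 3.1]
grip_width: 0.447
grip_force: 45.0
```

jog_arm --rows "0 0 -0.3 0 0 0 1; 0 0 -0.7 0 0 0 1; 0 0 -2 0 0 0 1; 0 0 -3 0 0 0 1; 0 0 -3 0 0 0 1"

```text
time: 4.32
position: [0.527, 0.1994, 0.124]
tool_rot: [0.381, -3.117, 0.003]
ft_force: [-0.3, -0.2, -2.9]
grip_width: 0.447
grip_force: 45.0
```

Run:
```python
from h import *
from bench import imaging,ctrl
s=ctrl.get_state();print(s["position"],s["tool_rot"],s["ft_force"],s["torque"],s["grip_width"],s["grip_force"],s["joint_positions"].round(2))
q=imaging.get_image("side");r=imaging.get_image("top")
c=lambda im,u,v,w,h,k:cv2.resize(im[v:v+h,u:u+w],None,fx=k,fy=k,interpolation=cv2.INTER_CUBIC)
import pickle;pickle.dump({"side":q,"top":r},open("p1.pkl","wb"))
cv2.imwrite("pics/g2.png",c(q["img"],262,110,100,75,8))
```

```text
[0.52699436 0.19938078 0.12402638] [ 3.80791176e-01 -3.11718829e+00  2.76111525e-03] [-0.26753115 -0.21936086 -2.91106875] [ 0.01956139 -0.01160072  0.00306954] 0.44717650008449217 44.96736930683255 [-0.59  0.21  0.2   1.8  -0.04  1.14  1.44]
```

View pics/g2.png

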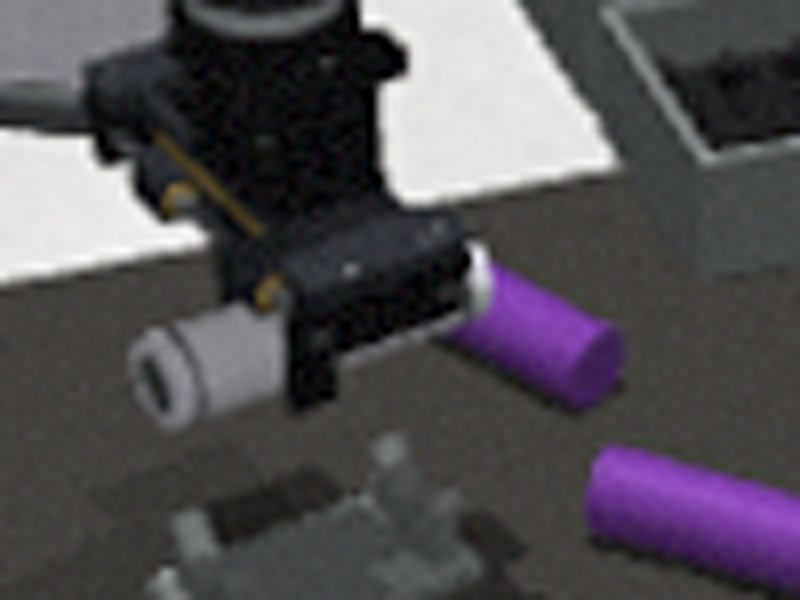

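The barrel is held level. Its near end face is at crop (163,378) and its far rim at about (485,275).

Run:
```python
from h import *
import pickle
from bench import ctrl
s=ctrl.get_state();M=R.from_rotvec(s["tool_rot"]).as_matrix();g=s["position"]-.019*M[:,2]
d=pickle.load(open("p1.pkl","rb"))
for p in((163,378),(482,278)):
    u=262+(p[0]+.5)/8-.5;v=110+(p[1]+.5)/8-.5
    X=onz(d["side"],u,v,g[2]);print(X,M.T@(X-g))
# pre-place pose: grip at vee x=-0.022+0.03, z=+0.06
for off in(.018,.022,.026):pass
Mv=tool(-V[:,0],-V[:,2])
gp=O+V@np.array([-.022+.012,0,.075]); tcp=gp+.019*Mv[:,2]; print(tcp)
plan(tcp,Mv,10,1)
```

```text
[0.47404467 0.18251744 0.14600675] [ 0.05829854 -0.00416298 -0.00035933]
[0.6191471  0.20802855 0.14600675] [-0.08867538 -0.01433092  0.00054158]
[ 0.45306236 -0.20042928  0.14849742]
dist 0.4089 deg 44.8
1.71 -3.71 -0.23 0.016 -0.050 0.058 1; 1.48 -3.80 -0.25 0.016 -0.050 0.058 1; 1.24 -3.89 -0.26 0.016 -0.050 0.058 1; 1.00 -3.96 -0.25 0.016 -0.050 0.058 1; 0.76 -4.01 -0.23 0.016 -0.050 0.058 1; 0.52 -4.05 -0.20 0.016 -0.050 0.058 1; 0.27 -4.08 -0.16 0.016 -0.050 0.058 1; 0.03 -4.09 -0.10 0.016 -0.050 0.058 1; -0.21 -4.08 -0.03 0.016 -0.050 0.058 1; -0.45 -4.06 0.05 0.016 -0.050 0.058 1
```

Run:
```python
from h import *
import pickle
d=pickle.load(open("p0.pkl","rb"));T=d["top"]
def atx(u,v,x):
    o,w=ray(T,350+(u+.5)/10-.5,180+(v+.5)/10-.5); o=V.T@(o-O);w=V.T@w; return o+w*(x-o[0])/w[0]
b=atx(735,188,.115); r=b[1:]-[-.045,.014]; print(b,np.hypot(*r),np.arctan2(r[1],r[0])-.1526)
for p in((720,380),(765,465),(700,540),(780,550)): print(p,[atx(*p,x).round(3) for x in (.021,.045,.069)])
```

```text
[ 0.115      -0.0800409   0.07288865] 0.06852545619985244 1.9549582678721786
(720, 380) [array([ 0.021, -0.124, -0.04 ]), array([ 0.045, -0.108,  0.032]), array([ 0.069, -0.092,  0.104])]
(765, 465) [array([ 0.021, -0.133,  0.023]), array([ 0.045, -0.117,  0.091]), array([ 0.069, -0.1  ,  0.16 ])]
(700, 540) [array([ 0.021, -0.105,  0.103]), array([ 0.045, -0.09 ,  0.167]), array([ 0.069, -0.075,  0.231])]
(780, 550) [array([ 0.021, -0.131,  0.089]), array([ 0.045, -0.115,  0.153]), array([ 0.069, -0.098,  0.218])]
```

Run:
```python
from h import *
from bench import ctrl
s=ctrl.get_state();p0=s["position"]
Mv=tool(-V[:,0],-V[:,2])
tcp=O+V@np.array([-.0095,0,.065])+.019*Mv[:,2]
mid=p0+(tcp-p0)*.5; mid[2]=.17
plan(mid,Mv,5,1); plan(tcp,Mv,5,1,(mid,Mv))
```

```text
dist 0.2091 deg 44.8
1.66 -3.74 -0.87 0.031 -0.100 0.116 1; 1.13 -3.93 -0.89 0.031 -0.100 0.116 1; 0.58 -4.05 -0.85 0.031 -0.100 0.116 1; 0.02 -4.11 -0.75 0.031 -0.100 0.116 1; -0.52 -4.11 -0.60 0.031 -0.100 0.116 1
dist 0.2068 deg 0.0
-0.32 -4.03 0.87 0.000 0.000 0.000 1; -0.32 -4.03 0.87 0.000 0.000 0.000 1; -0.32 -4.03 0.87 0.000 0.000 0.000 1; -0.32 -4.03 0.87 0.000 0.000 0.000 1; -0.32 -4.03 0.87 0.000 0.000 0.000 1
```

jog_arm --rows "1.66 -3.74 -0.87 0.031 -0.1 0.116 1; 1.13 -3.93 -0.89 0.031 -0.1 0.116 1; 0.58 -4.05 -0.85 0.031 -0.1 0.116 1; 0.02 -4.1 -0.75 0.031 -0.1 0.116 1; -0.52 -4.1 -0.6 0.031 -0.1 0.116 1"

```text
time: 5.05
position: [0.4943, 0.019, 0.1621]
tool_rot: [0.391, 2.65, -0.104]
ft_force: [-0.3, 1.0, -1.9]
grip_width: 0.447
grip_force: 45.0
```

Run:
```python
from h import *
Mv=tool(-V[:,0],-V[:,2])
tcp=O+V@np.array([-.0095,0,.065])+.019*Mv[:,2]
plan(tcp,Mv,6,1)
```

```text
dist 0.2253 deg 4.5
-0.26 -3.70 0.58 0.003 -0.009 0.009 1; -0.29 -3.70 0.59 0.003 -0.009 0.009 1; -0.32 -3.69 0.61 0.003 -0.009 0.009 1; -0.34 -3.69 0.62 0.003 -0.009 0.009 1; -0.37 -3.68 0.64 0.003 -0.009 0.009 1; -0.40 -3.68 0.65 0.003 -0.009 0.009 1
```

jog_arm --rows "-0.3 -4 0.6 0 0 0 1; -0.3 -4 0.6 0 0 0 1; -0.3 -4 0.6 0 0 0 1; -0.3 -4 0.6 0 0 0 1; -0.3 -3.5 0.6 0 0 0 1"

```text
time: 5.68
position: [0.4687, -0.1623, 0.1435]
tool_rot: [0.394, 2.656, -0.105]
ft_force: [0.7, -0.0, -2.2]
grip_width: 0.449
grip_force: 45.0
```

jog_arm --rows "0 0 0 0 0 0 1; 0 0 0 0 0 0 1; 0 0 0 0 0 0 1"

```text
time: 6.05
position: [0.4711, -0.1584, 0.145]
tool_rot: [0.387, 2.655, -0.103]
ft_force: [0.4, -0.5, -2.2]
grip_width: 0.449
grip_force: 45.0
```

```bash
cat >> h.py <<'E'
def rep(Mt=None,grip=True):
    from bench import ctrl
    s=ctrl.get_state();M=R.from_rotvec(s["tool_rot"]).as_matrix();g=s["position"]-(.019*M[:,2] if grip else 0)
    print("t",s["time"],"grasp in vee mm",(V.T@(g-O)*1e3).round(1),"F vee",(V.T@s["ft_force"]).round(1),"w",round(s["grip_width"]*87,1),"gf",round(s["grip_force"],1))
    if Mt is not None: print("rot err tool",R.from_matrix(M.T@Mt).as_rotvec().round(4))
MV=tool(-V[:,0],-V[:,2])
E
python3 - <<'E'
from h import *
rep(MV)
tcp=O+V@np.array([-.0095,0,.065])+.019*MV[:,2]
plan(tcp,MV,1,1)
from bench import imaging
q=imaging.get_image("side");r=imaging.get_image("top")
c=lambda im,u,v,w,h,k:cv2.resize(im[v:v+h,u:u+w],None,fx=k,fy=k,interpolation=cv2.INTER_CUBIC)
cv2.imwrite("pics/v1.png",np.hstack([c(r["img"],340,160,100,100,4),c(q["img"],270,200,100,100,4)]))
E
```

```text
t 6.05 grasp in vee mm [-8.4 45.3 70.7] F vee [-0.6 -0.3 -2.2] w 39.1 gf 45.0
rot err tool [ 0.0204 -0.0601  0.0555]
dist 0.046 deg 4.8
0.22 -4.57 0.49 0.020 -0.060 0.056 1
```

View pics/v1.png

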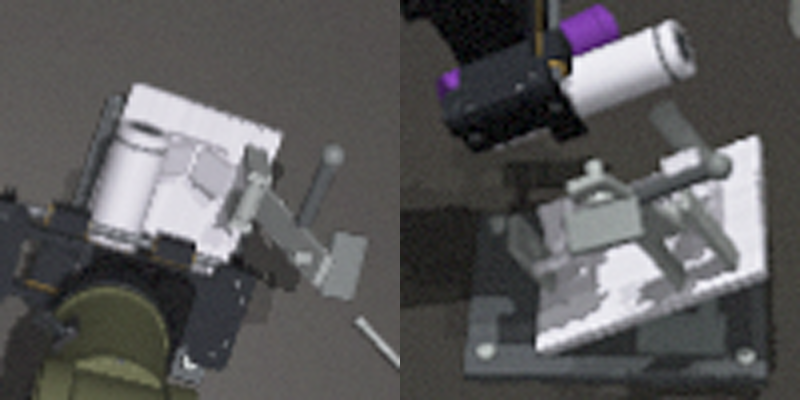

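The barrel is held tilted, about 45 mm left of the saddle line and clear of the strap. I'll finish the turn and move over the saddles.

jog_arm --rows "0.1 -1.5 0.15 0.01 -0.03 0.028 1; 0.1 -1.5 0.15 0.01 -0.03 0.028 1; 0 -1.5 0.2 0 0 0 1; 0 0 0 0 0 0 1; 0 0 0 0 0 0 1"

```text
time: 6.78
position: [0.4598, -0.2023, 0.1396]
tool_rot: [0.458, 2.583, -0.121]
ft_force: [1.0, 0.1, -2.4]
grip_width: 0.453
grip_force: 45.0
```

Run:
```python
from h import *
rep(MV)
plan(O+V@np.array([-.0095,0,.035])+.019*MV[:,2],MV,1,1)
```

```text
t 6.775 grasp in vee mm [-8.5  0.5 63.8] F vee [-0.5  0.4 -2.6] w 39.4 gf 45.0
rot err tool [ 0.0007 -0.0002 -0.0013]
dist 0.0288 deg 0.1
0.10 -0.06 2.88 0.001 -0.000 -0.001 1
```

jog_arm --rows "0 0 1 0 0 0 1; 0 0 1 0 0 0 1; 0 0 0.9 0 0 0 1; 0 0 0 0 0 0 1; 0 0 0 0 0 0 1"

```text
time: 7.4
position: [0.4729, -0.2082, 0.1141]
tool_rot: [0.46, 2.583, -0.122]
ft_force: [0.2, 0.8, -2.2]
grip_width: 0.448
grip_force: 45.0
```

Run:
```python
from h import *
rep(MV)
from bench import imaging
q=imaging.get_image("side");r=imaging.get_image("top")
c=lambda im,u,v,w,h,k:cv2.resize(im[v:v+h,u:u+w],None,fx=k,fy=k,interpolation=cv2.INTER_CUBIC)
cv2.imwrite("pics/v2.png",np.hstack([c(r["img"],355,175,66,90,6),c(q["img"],285,205,66,90,6)]))
```

```text
t 7.4 grasp in vee mm [-8.8 -0.5 34.6] F vee [-1.2  0.8 -1.8] w 39.0 gf 45.0
rot err tool [-0.0001 -0.0007 -0.0025]
```

View pics/v2.png

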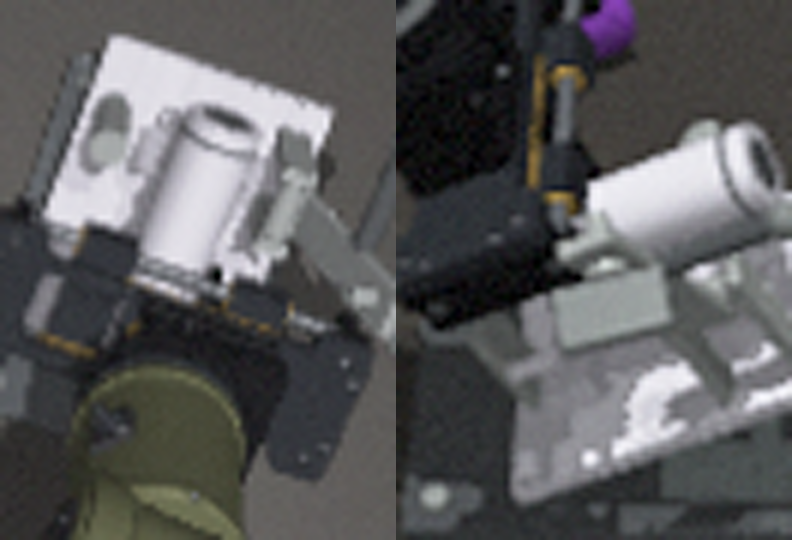

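The barrel is over the saddles with nothing touching. Its upper end-face hole is at top crop (228,117), side crop (762,158).

Run:
```python
from h import *
import pickle
d=pickle.load(open("p0.pkl","rb"))
def P(u,v,u0,v0): return u0+(u+.5)/6-.5, v0+(v+.5)/6-.5
pt,ps=P(228,117,355,175),P(762-396,158,285,205)
for r,p in((d["top"],pt),(d["side"],ps)):
    o,w=ray(r,*p);o=V.T@(o-O);w=V.T@w
    print("z=34.6",(o+w*(.0346-o[2])/w[2]).round(4),"y=0",(o+w*(0-o[1])/w[1]).round(4))
X,e=tri(d["top"],pt,d["side"],ps);print((V.T@(X-O)).round(4),e)
```

```text
z=34.6 [0.0849 0.0008 0.0346] y=0 [0.0831 0.     0.0284]
z=34.6 [0.0846 0.0009 0.0346] y=0 [ 0.085  -0.      0.0354]
[0.0848 0.0008 0.0347] 0.0003265458167550149
```

Both views agree. The upper end is at x 84.8, y 0.8, z 34.7 mm in vee, so the barrel centre is about 10 mm uphill of home. Lowering now.

jog_arm --rows "0.2 0 1 0 0 0 1; 0.2 0 1 0 0 0 1; 0 0 0.7 0 0 0 1; 0 0 0.3 0 0 0 1; 0 0 0 0 0 0 1"

```text
time: 8.12
position: [0.4837, -0.2121, 0.0859]
tool_rot: [0.46, 2.583, -0.121]
ft_force: [0.6, -0.4, -1.3]
grip_width: 0.448
grip_force: 45.0
```

```bash
python3 -c "
from h import *
rep(MV)"
```

```text
t 8.125 grasp in vee mm [-12.9  -0.5   4.4] F vee [-0.  -0.2 -1.5] w 39.0 gf 45.0
rot err tool [-0.0001 -0.0009 -0.0025]
```

jog_arm --rows "0 0 0.15 0 0 0 1; 0 0 0.15 0 0 0 1; 0 0 0.1 0 0 0 1; 0 0 0 0 0 0 1; 0 0 0 0 0 0 1"

```text
time: 8.75
position: [0.4852, -0.2143, 0.0842]
tool_rot: [0.461, 2.582, -0.124]
ft_force: [-12.7, 0.2, 11.0]
grip_width: 0.452
grip_force: 45.0
```

```bash
python3 -c "
from h import *
rep(MV)"
```

```text
t 8.75 grasp in vee mm [-11.9  -2.    1.8] F vee [-4.9 -4.1 15.5] w 39.3 gf 45.0
rot err tool [-0.002   0.0009 -0.0032]
```

Seated contact: 15 N square to the slope, with the saddle guiding it about 1.5 mm to the right. I'll ease off, follow it, and slide the barrel down to the stop.

jog_arm --rows "0 -0.2 -0.1 0 0 0 1; 0.2 0 0 0 0 0 1; 0.2 0 0 0 0 0 1; 0.1 0 0 0 0 0 1; 0 0 0 0 0 0 1"

```text
time: 9.38
position: [0.481, -0.2129, 0.0817]
tool_rot: [0.459, 2.582, -0.122]
ft_force: [1.5, 2.3, 2.7]
grip_width: 0.451
grip_force: 45.0
```

```bash
python3 -c "
from h import *
rep(MV)"
```

```text
t 9.375 grasp in vee mm [-17.   -2.1   1.9] F vee [1.8 2.7 2. ] w 39.2 gf 45.0
rot err tool [ 0.0001  0.001  -0.002 ]
```

jog_arm --rows "0.1 0 0 0 0 0 1; 0.1 0 0 0 0 0 1; 0 0 0 0 0 0 1; 0 0 0 0 0 0 1"

```text
time: 9.88
position: [0.4795, -0.2124, 0.0808]
tool_rot: [0.459, 2.581, -0.122]
ft_force: [3.6, 4.1, 3.7]
grip_width: 0.445
grip_force: 45.0
```

```bash
python3 -c "
from h import *
rep(MV)"
```

```text
t 9.875 grasp in vee mm [-18.8  -2.2   1.9] F vee [3.6 5.1 2.2] w 38.7 gf 45.0
rot err tool [ 0.      0.0013 -0.0021]
```

jog_arm --rows "0.1 0.1 0 0 0 0 1; 0.1 0 0 0 0 0 1; 0.1 0 0 0 0 0 1; 0 0 0 0 0 0 1; 0 0 0 0 0 0 1"

```text
time: 10.5
position: [0.4793, -0.2125, 0.0812]
tool_rot: [0.46, 2.576, -0.124]
ft_force: [8.6, -2.3, 1.3]
grip_width: 0.444
grip_force: 45.0
```

```bash
python3 -c "
from h import *
rep(MV)"
```

```text
t 10.5 grasp in vee mm [-18.8  -2.3   2.4] F vee [ 8.3  0.8 -3.3] w 38.6 gf 45.0
rot err tool [-0.0013  0.007  -0.0034]
```

The barrel is against the stop: it halted at x -18.8 with 8 N. I'll press it down lightly and let go.

jog_arm --rows "0 0 0.12 0 0 0 1; -0.1 0 0 0 0 0 1; 0 0 0 0 0 0 1" --force 10

```text
time: 10.88
position: [0.4793, -0.2123, 0.0801]
tool_rot: [0.46, 2.579, -0.123]
ft_force: [-0.1, 3.4, 10.8]
grip_width: 0.458
grip_force: 10.0
```

jog_arm --rows "0 0 0 0 0 0 -0.3; 0 0 0 0 0 0 -0.3; 0 0 0 0 0 0 -0.3; 0 0 0 0 0 0 -0.3"

```text
time: 11.38
position: [0.4774, -0.2111, 0.0775]
tool_rot: [0.461, 2.584, -0.122]
ft_force: [0.0, 0.2, -0.6]
grip_width: 0.644
grip_force: 0.0
```

```bash
python3 -c "
from h import *
rep(MV)"
```

```text
t 11.375 grasp in vee mm [-22.5  -1.7   0.3] F vee [-0.3  0.2 -0.5] w 56.0 gf 0.0
rot err tool [-0.0004 -0.0015 -0.0027]
```

jog_arm --rows "0 0 -0.5 0 0 0 -0.4; 0 0 -2 0 0 0 -0.4; 0 0 -3 0 0 0 -0.4; 0 0 -3 0 0 0 -0.4; 0 0 -2 0 0 0 -0.4" --force 30

```text
time: 12.0
position: [0.4561, -0.2079, 0.154]
tool_rot: [0.465, 2.601, -0.115]
ft_force: [1.0, -0.0, 0.2]
grip_width: 0.698
grip_force: 0.0
```

```bash
cat >> h.py <<'E'
O=O+V@np.array([0,-.002,.002])
E
python3 - <<'E'
from h import *
rep(MV)
from bench import imaging
import pickle
q=imaging.get_image("side");r=imaging.get_image("top")
pickle.dump({"side":q,"top":r},open("p2.pkl","wb"))
c=lambda im,u,v,w,h,k:cv2.resize(im[v:v+h,u:u+w],None,fx=k,fy=k,interpolation=cv2.INTER_CUBIC)
cv2.imwrite("pics/v3.png",np.hstack([c(r["img"],360,170,80,100,5),c(q["img"],285,200,80,100,5)]))
g=O+V@np.array([.099,-.005,.105]);plan(g+.019*MV[:,2],MV,5,-.4)
E
```

```text
t 12.0 grasp in vee mm [-2.2 -4.  75. ] F vee [ 1.   0.3 -0.3] w 60.7 gf 0.0
rot err tool [ 0.0014 -0.0198 -0.0042]
dist 0.1042 deg 1.0
-1.99 -0.02 -0.63 0.000 -0.003 -0.001 -0.4; -1.99 -0.02 -0.62 0.000 -0.003 -0.001 -0.4; -1.99 -0.02 -0.61 0.000 -0.003 -0.001 -0.4; -1.99 -0.03 -0.61 0.000 -0.003 -0.001 -0.4; -2.00 -0.03 -0.60 0.000 -0.003 -0.001 -0.4
```

View pics/v3.png

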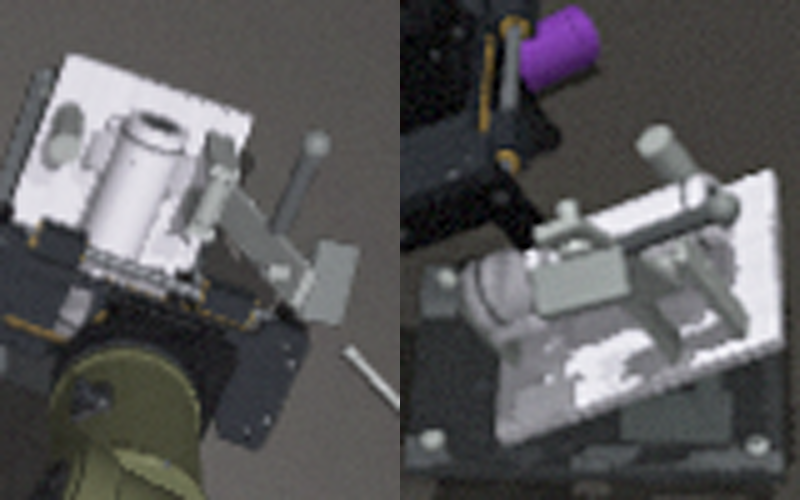

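The barrel lies in both saddles and the strap is untouched, with its ball at top crop (317,143), side crop (722,207). The arm reached its limit while retracting. I'll check the numbers.

Run:
```python
from h import *
import pickle
from bench import ctrl
d=pickle.load(open("p2.pkl","rb"))
P=lambda u,v,u0,v0:(u0+(u+.5)/5-.5, v0+(v+.5)/5-.5)
Oc=O-V@np.array([0,-.002,.002])
for n,a,b in(("endhole",(160,124),None),("ball",(317,143),(322,207)),("wing corner lowR",(322,322),None)):
    o,w=ray(d["top"],*P(*a,360,170));o=V.T@(o-Oc);w=V.T@w
    print(n,"z=0:",(o+w*(0-o[2])/w[2]).round(4))
    if b:
        X,e=tri(d["top"],P(*a,360,170),d["side"],P(*b,285,200)); X=V.T@(X-Oc); rr=X[1:]-[-.045,.014];print(X,e,np.hypot(*rr),np.arctan2(rr[1],rr[0])-.1526)
print(ctrl.get_state()["joint_positions"].round(2)); rep(MV)
```

```text
endhole z=0: [ 0.0726 -0.0012  0.    ]
ball z=0: [ 0.0949 -0.0947  0.    ]
[ 0.11417048 -0.08026465  0.0711049 ] 0.0013663722166873259 0.06711606027005784 1.9714143464071903
wing corner lowR z=0: [-0.0143 -0.1433  0.    ]
[ 0.58 -0.3  -0.17  2.31 -0.14  0.63  1.72]
t 12.1 grasp in vee mm [-0.6 -3.6 75.4] F vee [-0.5  0.1 -0.1] w 61.0 gf 0.0
rot err tool [ 0.0023 -0.0167 -0.0033]
```

jog_arm --rows "0 2.5 0 0 0 0 -0.4; 0 2.5 0 0 0 0 -0.4; -2 0 -0.5 0 0 0 -0.4; -2 0 -0.5 0 0 0 -0.4; -2 0 -0.5 0 0 0 -0.4"

```text
time: 12.72
position: [0.5176, -0.1754, 0.1944]
tool_rot: [0.461, 2.604, -0.112]
ft_force: [0.7, 0.0, 0.1]
grip_width: 0.698
grip_force: 0.0
```

jog_arm --rows "-2 0 -0.5 0 0 0 -0.4; -2 0 -0.5 0 0 0 -0.4; 0 0 0 0 0 0 -0.4"

```text
time: 13.1
position: [0.5468, -0.1863, 0.2234]
tool_rot: [0.461, 2.602, -0.113]
ft_force: [0.2, -0.0, -0.0]
grip_width: 0.699
grip_force: 0.0
```

Run:
```python
from h import *
rep(MV)
g=O+V@np.array([.100,-.079,.105]);plan(g+.019*MV[:,2],MV,3,-.4)
```

```text
t 13.1 grasp in vee mm [99.9 47.3 96.3] F vee [ 0.1  0.  -0.1] w 60.8 gf 0.0
rot err tool [ 0.004  -0.0195 -0.002 ]
dist 0.1267 deg 1.1
-0.02 -4.21 -0.31 0.001 -0.006 -0.001 -0.4; -0.02 -4.21 -0.30 0.001 -0.006 -0.001 -0.4; -0.02 -4.21 -0.30 0.001 -0.006 -0.001 -0.4
```

jog_arm --rows "0 -3.2 -0.4 0 -0.01 0 -0.4; 0 -3.2 -0.3 0 -0.01 0 -0.4; 0 -3.2 -0.2 0 0 0 -0.4; 0 -3 0 0 0 0 -0.4; 0 0 0 0 0 0 -0.4"

```text
time: 13.72
position: [0.4964, -0.305, 0.2287]
tool_rot: [0.465, 2.584, -0.117]
ft_force: [0.1, 0.1, 0.1]
grip_width: 0.701
grip_force: 0.0
```

jog_arm --rows "0 0 1.5 0 0 0 -0.4; 0 0 1.5 0 0 0 -0.4; 0 0 0 0 0 0 -0.4; 0 0 0 0 0 0 -0.4"

```text
time: 14.22
position: [0.5129, -0.308, 0.2037]
tool_rot: [0.458, 2.584, -0.117]
ft_force: [0.8, 0.7, -0.4]
grip_width: 0.699
grip_force: 0.0
```

Run:
```python
from h import *
rep(MV)
```

```text
t 14.225 grasp in vee mm [ 98.2 -78.6  74.3] F vee [ 0.2  0.9 -0.6] w 60.8 gf 0.0
rot err tool [ 0.0037 -0.0015 -0.0019]
```

Down 3 mm more, then close gently on the handle.

jog_arm --rows "0 0 0.35 0 0 0 -0.4; 0 0 0 0 0 0 0.4; 0 0 0 0 0 0 0.4; 0 0 0 0 0 0 1; 0 0 0 0 0 0 1" --force 15

```text
time: 14.85
position: [0.5143, -0.3092, 0.2012]
tool_rot: [0.459, 2.583, -0.117]
ft_force: [-0.3, -0.2, -0.5]
grip_width: 0.331
grip_force: 0.0
```

jog_arm --rows "0 0 0 0 0 0 1; 0 0 0 0 0 0 1; 0 0 0 0 0 0 1"

```text
time: 15.22
position: [0.5144, -0.3087, 0.201]
tool_rot: [0.458, 2.584, -0.116]
ft_force: [0.7, 0.8, 0.3]
grip_width: 0.134
grip_force: 15.0
```

Run:
```python
from h import *
rep(MV)
```

```text
t 15.225 grasp in vee mm [ 98.3 -78.7  71. ] F vee [0.5 1.  0.1] w 11.7 gf 15.0
rot err tool [ 0.0038 -0.0011 -0.0023]
```

Run:
```python
import numpy as np
a=np.linspace(2.105,.153,15); p=np.c_[np.cos(a),np.sin(a)]*6.58
for k in np.diff(p,axis=0): print(f"0 {k[0]:.2f} {-k[1]:.2f}",end="; ")
```

```text
0 0.82 -0.41; 0 0.87 -0.29; 0 0.90 -0.17; 0 0.92 -0.04; 0 0.91 0.09; 0 0.89 0.21; 0 0.85 0.33; 0 0.80 0.45; 0 0.73 0.56; 0 0.64 0.65; 0 0.55 0.73; 0 0.44 0.80; 0 0.32 0.86; 0 0.20 0.89;
```

jog_arm --rows "0 0.82 -0.41 0 0 0 1; 0 0.87 -0.29 0 0 0 1; 0 0.9 -0.17 0 0 0 1; 0 0.92 -0.04 0 0 0 1; 0 0.91 0.09 0 0 0 1" --force 20

```text
time: 15.85
position: [0.5235, -0.2699, 0.2092]
tool_rot: [0.464, 2.583, -0.123]
ft_force: [-6.7, -4.6, 3.6]
grip_width: 0.133
grip_force: 20.9
```

Run:
```python
from h import *
rep(MV)
```

```text
t 15.85 grasp in vee mm [ 98.3 -39.1  80.5] F vee [-2.3 -6.6  5.5] w 11.6 gf 20.9
rot err tool [-0.002  -0.0007 -0.0048]
```

Swinging as planned, with about 7 N of drag from the hinge. Continuing.

jog_arm --rows "0 0.89 0.21 0 0 0 1; 0 0.85 0.33 0 0 0 1; 0 0.8 0.45 0 0 0 1; 0 0.73 0.56 0 0 0 1; 0 0.64 0.65 0 0 0 1"

```text
time: 16.48
position: [0.5481, -0.2352, 0.1896]
tool_rot: [0.462, 2.584, -0.121]
ft_force: [-5.7, -4.4, 2.9]
grip_width: 0.128
grip_force: 21.0
```

jog_arm --rows "0 0.55 0.73 0 0 0 1; 0 0.44 0.8 0 0 0 1; 0 0.32 0.7 0 0 0 1; 0 0 0 0 0 0 1"

```text
time: 16.98
position: [0.5637, -0.2259, 0.1695]
tool_rot: [0.46, 2.584, -0.119]
ft_force: [1.4, -4.9, -4.7]
grip_width: 0.126
grip_force: 21.2
```

Run:
```python
from h import *
rep(MV)
```

```text
t 16.975 grasp in vee mm [98.1 16.  34.9] F vee [ 0.3 -4.1 -5.6] w 11.0 gf 21.2
rot err tool [ 0.0017 -0.0016 -0.0031]
```

jog_arm --rows "0 0.2 0.5 0 0 0 1; 0 0.1 0.4 0 0 0 1; 0 0 0.3 0 0 0 1; 0 0 0.2 0 0 0 1; 0 0 0 0 0 0 1"

```text
time: 17.6
position: [0.5713, -0.2246, 0.1579]
tool_rot: [0.46, 2.584, -0.118]
ft_force: [-3.7, -2.1, 1.1]
grip_width: 0.124
grip_force: 20.5
```

Run:
```python
from h import *
rep(MV)
```

```text
t 17.6 grasp in vee mm [98.1 19.8 21.5] F vee [-1.8 -3.2  2.3] w 10.8 gf 20.5
rot err tool [ 0.0025 -0.0018 -0.0031]
```

jog_arm --rows "0 0 0.2 0 0 0 1; 0 0 0.2 0 0 0 1; 0 0 0 0 0 0 1; 0 0 0 0 0 0 1"

```text
time: 18.1
position: [0.5733, -0.2247, 0.1546]
tool_rot: [0.459, 2.584, -0.117]
ft_force: [-5.8, 0.1, 3.5]
grip_width: 0.123
grip_force: 20.4
```

Run:
```python
from h import *
rep(MV)
```

```text
t 18.1 grasp in vee mm [98.2 20.3 17.7] F vee [-3.  -1.9  5.7] w 10.7 gf 20.4
rot err tool [ 0.0031 -0.0018 -0.0026]
```

The grip is sliding on the bar. I'll let go and press it down from above with closed fingers, where contact height tells the angle.

jog_arm --rows "0 0 0 0 0 0 0.3; 0 0 0 0 0 0 0.3; 0 0 -1.5 0 0 0 0.3; 0 0 -1.5 0 0 0 1; 0 0 -0.5 0 0 0 1"

```text
time: 18.73
position: [0.5578, -0.2191, 0.1873]
tool_rot: [0.458, 2.58, -0.118]
ft_force: [1.1, -0.7, -0.9]
grip_width: 0.202
grip_force: 0.0
```

jog_arm --rows "0 0 0 0 0 0 1; 0 0 0 0 0 0 1; 0 0 0 0 0 0 1"

```text
time: 19.1
position: [0.5572, -0.2189, 0.1844]
tool_rot: [0.459, 2.584, -0.117]
ft_force: [-0.3, -0.1, -0.5]
grip_width: 0.011
grip_force: 0.0
```

Run:
```python
from h import *
rep(MV); rep(MV,False)
from bench import imaging
import pickle
q=imaging.get_image("side");r=imaging.get_image("top")
pickle.dump({"side":q,"top":r},open("p3.pkl","wb"))
```

```text
t 19.1 grasp in vee mm [98.2 20.3 52. ] F vee [-0.5 -0.3 -0.3] w 1.0 gf 0.0
rot err tool [ 0.0033 -0.0017 -0.0027]
t 19.1 grasp in vee mm [98.2 20.3 33. ] F vee [-0.5 -0.3 -0.3] w 1.0 gf 0.0
rot err tool [ 0.0033 -0.0017 -0.0027]
```

jog_arm --rows "0 0 0.15 0 0 0 1; 0 0 0.15 0 0 0 1; 0 0 0.15 0 0 0 1; 0 0 0 0 0 0 1; 0 0 0 0 0 0 1"

```text
time: 19.82
position: [0.5595, -0.2197, 0.1813]
tool_rot: [0.459, 2.583, -0.117]
ft_force: [-4.5, 2.0, 4.7]
grip_width: 0.007
grip_force: 3.0
```

Run:
```python
from h import *
rep(MV,False)
```

```text
t 19.825 grasp in vee mm [98.7 20.4 29.1] F vee [-1.9  0.4  6.5] w 0.6 gf 3.0
rot err tool [ 0.0032 -0.0007 -0.0025]
```

jog_arm --rows "0 0 0.15 0 0 0 1; 0 0 0.15 0 0 0 1; 0 0 0 0 0 0 1; 0 0 0 0 0 0 1"

```text
time: 20.32
position: [0.5601, -0.2199, 0.1806]
tool_rot: [0.459, 2.584, -0.117]
ft_force: [-20.9, 7.9, 22.1]
grip_width: 0.009
grip_force: 14.7
```

Run:
```python
from h import *
rep(MV,False)
```

```text
t 20.325 grasp in vee mm [98.9 20.4 28.2] F vee [-8.4  0.3 30.3] w 0.7 gf 14.7
rot err tool [ 0.003  -0.0014 -0.0025]
```

The strap is hard down on the barrel: 30 N over less than 1 mm. Next I'll get the wing's angle from the earlier pair of views, where its outer-edge corners are at top crop (358,250),(340,322) and side crop (627,298),(540,317).

jog_arm --rows "0 0 -0.5 0 0 0 1; 0 0 -2 0 0 0 0; 0 0 -3 0 0 0 -0.4; 0 0 -2 0 0 0 -0.4; 0 0 0 0 0 0 -0.4"

```text
time: 20.95
position: [0.5264, -0.2079, 0.2451]
tool_rot: [0.458, 2.58, -0.118]
ft_force: [-0.1, -0.0, 0.2]
grip_width: 0.375
grip_force: 0.0
```

Run:
```python
from h import *
import pickle
d=pickle.load(open("p2.pkl","rb"))
P=lambda u,v,u0,v0:(u0+(u+.5)/5-.5, v0+(v+.5)/5-.5)
Oc=O-V@np.array([0,-.002,.002]); th=1.96
L=np.array([[1,0,0],[0,np.cos(th),-np.sin(th)],[0,np.sin(th),np.cos(th)]])
def pt(a,b):
    X,e=tri(d["top"],P(*a,360,170),d["side"],P(*b,285,200)); X=V.T@(X-Oc); return L.T@(X-[.045,-.045,.014]),e
for A,B in((((358,250),(227,298)),((340,322),(140,317))),(((322,240),(227,245)),((300,312),(132,262)))):
    a,e1=pt(*A);b,e2=pt(*B);v=a-b;print("strap-local",a.round(3),b.round(3),e1.round(4),e2.round(4),"len",np.linalg.norm(v).round(4),"phi",np.arctan2(-v[1],v[0]).round(3))
rep(MV)
g=O+V@np.array([.045,.05,.085]);plan(g+.019*MV[:,2],MV,3,-.4)
from bench import ctrl,imaging
q=imaging.get_image("side");r=imaging.get_image("top");pickle.dump({"side":q,"top":r},open("p4.pkl","wb"))
c=lambda im,u,v,w,h,k:cv2.resize(im[v:v+h,u:u+w],None,fx=k,fy=k,interpolation=cv2.INTER_CUBIC)
cv2.imwrite("pics/v4.png",np.hstack([c(r["img"],350,170,80,100,5),c(q["img"],285,180,80,100,5)]))
print(ctrl.get_state()["joint_positions"].round(2))
```

```text
strap-local [0.02 0.09 0.05] [-0.022  0.104  0.049] 0.0 0.0004 len 0.0434 phi 0.32
strap-local [0.023 0.091 0.023] [-0.02   0.105  0.021] 0.0033 0.0011 len 0.0456 phi 0.312
t 20.95 grasp in vee mm [100.1  20.  120.9] F vee [-0.  -0.1  0.2] w 32.7 gf 0.0
rot err tool [ 0.0031  0.0027 -0.0026]
dist 0.0723 deg 0.3
1.85 0.99 1.19 0.001 0.001 -0.001 -0.4; 1.84 0.99 1.20 0.001 0.001 -0.001 -0.4; 1.84 0.99 1.20 0.001 0.001 -0.001 -0.4
[ 0.45 -0.24 -0.11  2.09 -0.03  0.77  1.57]
```

Both wing edges give a screw angle of 0.32 rad. I'll move above the wing, turn to match, and then lower.

jog_arm --rows "1.84 1 0.7 0 0 0 -0.4; 1.84 1 0.7 0 0 0 -0.4; 1.84 1 0.7 0 0 0 -0.4; 0 0 0 0 0 0.157 -0.4; 0 0 0 0 0 0.157 -0.4"

```text
time: 21.68
position: [0.5005, -0.166, 0.1957]
tool_rot: [0.862, 2.476, -0.005]
ft_force: [0.4, -0.7, 0.1]
grip_width: 0.699
grip_force: 0.0
```

jog_arm --rows "0 0 0 0 0 0 -0.4; 0 0 0 0 0 0 -0.4"

```text
time: 21.92
position: [0.5008, -0.1665, 0.1969]
tool_rot: [0.853, 2.477, -0.008]
ft_force: [-0.2, 0.3, 0.1]
grip_width: 0.702
grip_force: 0.0
```

Run:
```python
from h import *
Mt=MV@R.from_rotvec([0,0,.315]).as_matrix()
rep(Mt)
g=O+V@np.array([.045,.05,.052]);plan(g+.019*Mt[:,2],Mt,3,-.4)
```

```text
t 21.925 grasp in vee mm [43.  50.1 98.3] F vee [-0.2  0.2  0.2] w 61.1 gf 0.0
rot err tool [ 0.0024 -0.0031  0.0007]
dist 0.0463 deg 0.2
-0.07 0.01 1.54 0.001 -0.001 0.000 -0.4; -0.07 0.01 1.54 0.001 -0.001 0.000 -0.4; -0.07 0.01 1.54 0.001 -0.001 0.000 -0.4
```

View pics/v4.png

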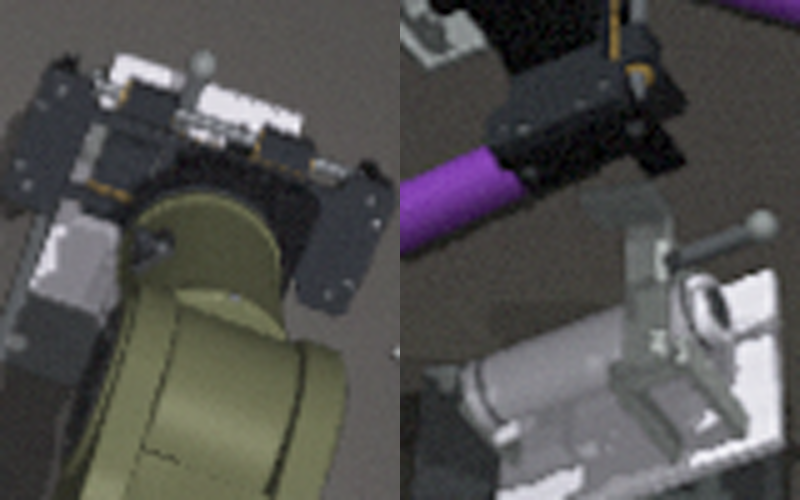

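The side view shows the strap lying across the seated barrel, with the wing at crop (620,205) and the handle ball at (763,222). Lowering onto the wing.

jog_arm --rows "-0.1 0 1.8 0 0 0 -0.4; -0.1 0 1.6 0 0 0 -0.4; 0 0 1.2 0 0 0 -0.4; 0 0 0 0 0 0 -0.4; 0 0 0 0 0 0 -0.4"

```text
time: 22.55
position: [0.524, -0.1753, 0.159]
tool_rot: [0.855, 2.475, -0.007]
ft_force: [0.0, 1.5, 0.1]
grip_width: 0.697
grip_force: 0.0
```

Run:
```python
from h import *
Mt=MV@R.from_rotvec([0,0,.315]).as_matrix()
rep(Mt)
```

```text
t 22.55 grasp in vee mm [45.6 49.8 53.1] F vee [-0.4  1.4  0.3] w 60.7 gf 0.0
rot err tool [ 0.0029 -0.0017 -0.0014]
```

jog_arm --rows "0 0 0 0 0 0 0.4; 0 0 0 0 0 0 0.4; 0 0 0 0 0 0 1; 0 0 0 0 0 0 1; 0 0 0 0 0 0 1" --force 10

```text
time: 23.18
position: [0.5239, -0.1754, 0.1589]
tool_rot: [0.856, 2.475, -0.007]
ft_force: [0.3, 0.0, 0.6]
grip_width: 0.218
grip_force: 0.0
```

jog_arm --rows "0 0 0 0 0 0 1; 0 0 0 0 0 0 1"

```text
time: 23.42
position: [0.5237, -0.1757, 0.1589]
tool_rot: [0.856, 2.475, -0.008]
ft_force: [-1.3, -0.7, 2.0]
grip_width: 0.117
grip_force: 11.0
```

Run:
```python
from h import *
Mt=MV@R.from_rotvec([0,0,.315]).as_matrix()
rep(Mt)
```

```text
t 23.425 grasp in vee mm [45.4 49.5 53.1] F vee [ 0.1 -1.1  2.2] w 10.2 gf 11.0
rot err tool [ 0.0023 -0.0018 -0.0016]
```

The wing is held at 10.2 mm and aligned. Tightening: about 2.7 rad in one grip is within the last joint's range.

jog_arm --rows "0 0 0 0 0 0.1 1; 0 0 0 0 0 0.17 1; 0 0 0 0 0 0.17 1; 0 0 0 0 0 0.17 1; 0 0 0 0 0 0.17 1" --force 30

```text
time: 24.05
position: [0.5225, -0.1766, 0.1583]
tool_rot: [1.757, 1.978, 0.26]
ft_force: [-7.2, -2.4, 3.7]
grip_width: 0.111
grip_force: 30.8
```

```bash
cat >> h.py <<'E'
def scr():
    from bench import ctrl
    s=ctrl.get_state();M=R.from_rotvec(s["tool_rot"]).as_matrix();rep()
    D=MV.T@M; print("screw",np.arctan2(D[1,0],D[0,0]).round(3),"tilt",np.arccos(D[2,2]).round(3),"torque tool",(M.T@s["torque"]).round(2),s["joint_positions"].round(2))
E
python3 -c "
from h import *
scr()"
```

```text
t 24.05 grasp in vee mm [44.4 48.2 53. ] F vee [-3.3 -4.8  6.1] w 9.7 gf 30.8
screw 1.103 tilt 0.003 torque tool [ 1.7  -0.43 -0.15] [ 0.64 -0.19 -0.36  2.22 -0.05  0.58  0.42]
```

jog_arm --rows "0 0 0 0 0 0.17 1; 0 0 0 0 0 0.17 1; 0 0 0 0 0 0.17 1; 0 0 0 0 0 0.17 1; 0 0 0 0 0 0.17 1"

```text
time: 24.68
position: [0.5211, -0.1761, 0.1573]
tool_rot: [2.498, 1.115, 0.521]
ft_force: [-12.1, 0.3, 6.0]
grip_width: 0.108
grip_force: 31.6
```

```bash
python3 -c "
from h import *
scr()"
```

```text
t 24.675 grasp in vee mm [42.6 48.1 52.8] F vee [-6.9 -3.9 11. ] w 9.4 gf 31.6
screw 1.953 tilt 0.007 torque tool [ 1.5  -1.84 -0.13] [ 0.78 -0.2  -0.48  2.22 -0.11  0.59 -0.38]
```

jog_arm --rows "0.1 0.06 -0.05 0 0 0.15 1; 0.1 0.06 -0.05 0 0 0.15 1; 0 0 0 0 0 0.15 1; 0 0 0 0 0 0.15 1; 0 0 0 0 0 0.15 1"

```text
time: 25.3
position: [0.5205, -0.1747, 0.1567]
tool_rot: [2.862, 0.129, 0.693]
ft_force: [-12.8, 0.4, 2.8]
grip_width: 0.117
grip_force: 32.3
```

```bash
python3 -c "
from h import *
scr()"
```

```text
t 25.3 grasp in vee mm [41.6 49.3 52.8] F vee [-9.1 -4.1  8.6] w 10.2 gf 32.3
screw 2.702 tilt 0.012 torque tool [ 0.14 -2.95 -0.09] [ 0.91 -0.21 -0.6   2.21 -0.16  0.59 -1.08]
```

jog_arm --rows "0.1 0.05 0 0 0 0.1 1; 0.1 0.05 0 0 0 0.1 1; 0 0 0 0 0 0.08 1; 0 0 0 0 0 0.05 1; 0 0 0 0 0 0 1"

```text
time: 25.92
position: [0.5208, -0.1741, 0.1565]
tool_rot: [2.915, -0.341, 0.741]
ft_force: [-20.4, 4.9, 6.2]
grip_width: 0.115
grip_force: 34.1
```

```bash
python3 -c "
from h import *
scr()"
```

```text
t 25.925 grasp in vee mm [41.6 49.9 52.6] F vee [-15.   -2.4  15.8] w 10.0 gf 34.1
screw 3.025 tilt 0.017 torque tool [-0.33 -3.84 -0.42] [ 0.98 -0.21 -0.66  2.21 -0.18  0.6  -1.38]
```

The screw is up against its stop: angle 3.0, with torque rising to 0.42 N m. I'll relieve the side load, open and back off.

jog_arm --rows "-0.2 -0.1 -0.1 0 0 0 1; 0 0 0 0 0 0 1; 0 0 0 0 0 0 0.3; 0 0 0 0 0 0 -0.2; 0 0 0 0 0 0 -0.3"

```text
time: 26.55
position: [0.526, -0.1737, 0.1623]
tool_rot: [2.907, -0.341, 0.765]
ft_force: [-0.5, 0.5, 0.0]
grip_width: 0.37
grip_force: 0.0
```

jog_arm --rows "0 0 0 0 0 0 -0.3; 0 0 -0.8 0 0 0 -0.3; 0 0 -1.5 0 0 0 -0.3; 0 0 -1.5 0 0 0 -0.3; 0 0 -1.5 0 0 0 -0.3"

```text
time: 27.18
position: [0.5033, -0.1676, 0.2043]
tool_rot: [2.905, -0.346, 0.765]
ft_force: [-0.2, 0.2, 0.9]
grip_width: 0.65
grip_force: 0.0
```

jog_arm --rows "0 0 0 0 0 0 -0.3; 0 0 0 0 0 0 -0.3"

```text
time: 27.42
position: [0.5042, -0.1651, 0.2037]
tool_rot: [2.906, -0.338, 0.766]
ft_force: [-0.1, 0.8, -0.3]
grip_width: 0.646
grip_force: 0.0
```

Run:
```python
from h import *
import pickle
from bench import imaging
scr()
a=pickle.load(open("p4.pkl","rb"))["side"]["img"]; b=imaging.get_image("side")["img"]
# barrel/stop region and handle ball in the side view, before vs after tightening: shift by phase correlation
for n,(u0,v0,u1,v1) in {"barrel":(375-90,245,330,275),"upper end+ball":(340-3,218,370,262)}.items():
    f=lambda i:cv2.cvtColor(i,cv2.COLOR_BGR2GRAY)[v0:v1,u0:u1].astype(np.float32)
    print(n,cv2.phaseCorrelate(f(a),f(b)),np.abs(f(a)-f(b)).mean())
```

```text
t 27.425 grasp in vee mm [ 48.7  52.6 102.8] F vee [-0.5  0.7 -0.1] w 56.2 gf 0.0
screw 3.024 tilt 0.004 torque tool [-0.02 -0.73 -0.03] [ 0.65 -0.3  -0.35  2.2  -0.11  0.7  -1.45]
barrel ((0.316848315101268, -0.2841634315045898), 0.6977921591864692) 16.112593
upper end+ball ((-0.19759418239473092, 0.3618719123815879), 0.966903981750394) 6.8312674
```

```bash
python3 -c "
from bench import ticket
print(ticket.close_job())"
```

```text
the job is handed in; nothing more can be done
None
```

The job is handed in, with no verdict returned: the barrel lies in both saddles against the stop, the strap is closed hard on it, and the wing screw is tight at about 3.0 rad, finished at 27 s with the arm clear, judged by contact forces and camera views.

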